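# Clamp a case on a tilted narrow cradle

### The arm

A 6-joint arm with a two-finger parallel gripper is mounted at the origin on the work surface. World frame = base frame: x ahead of the robot, y to its left, z up, the work surface at z = 0. Lengths are in m, angles in degrees, forces in N, time in s.
With the tool pointing down it reaches from about 0.35 to 0.875 m from the base axis. Payload 4.2 kg.
Tool frame: the origin (TCP) lies on the mounting face of the last link; the fingertips stand 182 mm ahead of it and the grasp point (between the pads) lies 164 mm ahead of it (r.tcp_to_grasp is the distance from the TCP to the grasp point, in m); z points along the fingers, y is the line along which they close (so a half turn about z gives the same grasp; the last joint's range is limited). The gripper opens to 87 mm and grips with 3 to 60 N. Pads are 19 mm wide; open, the fingers measure 117 mm over their backs; the gripper's body (75 mm by 190 mm) begins 51 mm behind the grasp point.
Start: joints at [-51.876, 22.042, 0.453, 0, -68.411, -14.817], TCP at [0.247, -0.574, 0.405] pointing down, gripper open.
Joint ranges: [-179.83, 179.83], [-69.29, 118.12], [-61.27, 80.66], [-181.25, 117.63], [-171.15, -9.14], [-177.46, 177.46]. Speed limits (degrees/s): [159.86, 159.86, 180, 180, 180, 180].

### API

Orientations are given as a 3x3 rotation matrix whose columns are the frame's x, y, z axes.
In Python, from station import sense, eyes, r gives the robot as it stands.
- The arm moves only by the tool jog_arm, never from a script. Its argument "increments" is a list of rows, each a list of 4 numbers: the shift along the tool's x, y, z normalised to -1 to 1, where 1 is 0.02 m, then the turn about the tool's z normalised to -1 to 1, where 1 is 0.08 rad. A call has 1 to 10 rows; each row shifts and turns the commanded pose from where the row before left it, along the tool's axes as they then stand; what a row does not reach is not made up. A row lasts 1/10 s, in which the tool goes at most 50 mm and 8.59 degrees, less where a joint would pass 70% of its speed; a pose out of reach is approached as far as the arm can. A call with a number of a shift or a turn outside -1 to 1 is refused whole. A call with a gripper value outside its range is refused whole. "grip" is the finger opening in mm, from 0 to 87, set as the call begins (left out, the last holds). The fingers move at their own pace and stop on an object; the grip force is fixed at half the most. Time passes only in rows, so rows that do not move let the fingers close. It gives the time, the measured TCP pose, the force, the opening and the grip force at its end, in the units of the state.
- sense(): the state, without advancing time (a new reading comes with each control period).
- eyes.capture(name): name is "scene" or "top" or "wrist"; returns the picture (384x512x3 uint8, blue, green, red); there is no depth.
- eyes.get_calibration(name): a dict with "camera_matrix" (3x3 intrinsics, pixels), "k1" (the pictures are not rectified: a ray, as slopes to the right and down, at radius r is drawn at 1 + k1 r^2 times it, then the intrinsics apply), "R" (3x3) and "t" (3): a world point X has camera coordinates R X + t; the wrist camera has in their place "T_tool_cam" (4x4, takes a point from camera to tool coordinates, whose origin is the TCP and whose axes are the flange's). Camera axes: x right, y down, z forward; pixel columns grow to the right and rows downward; lengths in m; the calibration is good to about 2 mm. A picture is of the moment at which its call begins: read the wrist's pose just before it. get_calibration takes no time and is no camera call.
- r.finish_job(): hands the job in; it is judged then, once.
Trained networks look in the newest picture that a camera, given by its name, has taken for a name from the list of things; names that differ only in an ending like _2 or _b are one class to them, and where a whole thing is asked for, a point or a joint stands for the part that bears it (a point fixed in the world has none). Each returns a list of dicts, best first, with "conf" (0 to 1); they miss things now and then, are a little off and sometimes report something else, mostly with a low value. They report only what shows in the picture. A call takes as long as a camera call. They do not tell look-alikes from the thing itself.
- eyes.spot_in(camera, name): "centre" ([x, y, z] in m, in world coordinates, good to about 4 mm: the middle of the surface that is visible of it).
- eyes.outline_of(camera, name): "mask" (384x512 bool, what is visible of it).
The state is a dict: "time_s": time; "joints": joint angles; "joint_velocities": joint speeds; "effort": joint torques, N m; "tcp_pos": TCP position; "ee_rot": TCP orientation; "wrist_force": force on the tool from outside, world axes, zero at the start; "moment": the same for the moment, N m; "gripper_width": opening from 0.0 (shut) to 1.0 (fully open); "gripper_force": force on a finger pad.
Only numpy, scipy, OpenCV 4.12 (cv2) and the standard library are available. Lean on these libraries where they do the work, as an engineer would, in place of code of your own. Each camera call takes 0.05 s, during which the arm holds its last target. There are 200 camera calls.

### The job

Clamp the blue case in the tilting cradle, ready for its label: underside flat on the narrow sloping rail, plain end down against the fixed yellow lip, and the end with the white sticker (sticker facing up) held by the spring-loaded orange jaw, square and centred across the rail. The jaw must be pushed back with the case before there is room for it to drop in behind the lip. Handle it gently: do not change the tilt the cradle is set to, and leave the grey case, the carton and the tape roll where they are; let go of the case when it is clamped.

Things in the scene. Friction and masses are not known exactly. Their poses are not given: they have to be found in the camera images.
- case: Blue hard-plastic case to be clamped, a block 100 long (x) x 56 wide (y) x 32 high (z), about 0.13 to 0.25 kg, lying flat on the table. Origin: centre of its underside; x runs along its length towards the end that has the white sticker on top; z up. At the start its sticker end points away from the robot within 35 degrees of world +x.
- case_sticker (a point): Centre of the white sticker (24 x 40) on the top of the blue case, 32 towards the +x end from the middle and 32 above the underside.
- grey_case: Grey case of the same size (100 x 56 x 32) with a yellow sticker, lying flat on the table; leave it alone. It and the blue case may have swapped places. Origin: centre of its underside.
- carton: Small brown carton with a white band, 80 x 70 x 60 high, on the table; leave it alone. Origin: centre of its underside.
- tape_roll: Cardboard tape core, a ring 92 across and 48 high, on the table; leave it alone. Origin: centre of its underside.
- seat (a point): Point on the rail's top surface where the centre of the case's underside belongs. Axes: x up the slope (away from the robot, yaw within 20 degrees), y across, z square to the rail. Aluminium rail 36 wide (narrower than the case: fingers pass beside it), 10 thick, from 59 below to 96 above this point. Column 30 thick on a foot 130 x 100 x 12; tilt hinge 20 under this point, 100 above the table.
- lip (a point): Middle of the upper edge of the fixed yellow lip at the low end of the rail. The lip stands 8 above the rail, is 36 wide, and its flat face looks up the slope; the face is 50 down the slope from the seat point.
- jaw_face (a point): Centre of the flat face of the orange spring-loaded jaw (36 wide, 28 high above the rail, 14 thick, square edges without lead-in), which looks down the slope to the lip. This point is 14 above the rail. At rest it is 44 up the slope from the seat point, so the free gap from lip to jaw is 94, 6 less than the case; with the case clamped it is 50 up the slope.
- jaw (a joint): How far the jaw has been pushed up the slope, in m: 0 at rest, 0.014 at its hard stop, 0.006 with the case clamped. The spring pushes back with 3.5 N at rest, 5.6 N at 0.006 and 8.4 N at 0.014, and returns the jaw (and the case) down the slope.
- cradle_rail (a joint): Tilt of the rail in rad: 0 level, growing as the far end rises; set somewhere between 0.25 and 0.50 (14 to 29 degrees). The hinge is held by friction only and slips at a moment of about 1.3 N m, such as 20 N pressed on the rail 65 from the hinge.
Things that resemble listed ones, but are neither listed nor needed, are in the scene too. What is shaped like the part that bears seat but red is not meant.

How it is judged:
By the outcome, as a careful person would: the job done as asked, in the order asked, and still so for the second after the job is handed in, with the robot touching nothing.
It also fails if it takes over 45 s, if anything falls off the work surface, if the arm or the gripper's body presses on something with over 40 N, if the wrist force passes 120 N, or if a joint passes its speed limit or range.

## Working session

There is one attempt and no reset: what is moved stays moved. The work goes in short steps, Python scripts to look and compute and a tool call to move; the robot and the scene stay as the last step left them, time stands still between calls to the robot, and variables do not carry over. Pictures are saved under pics/ and viewed, at most 10 in all, crops included, and the job is handed in when it is done.

Besides the shell and the picture viewer there is one more tool, called after "Call:" by a JSON object that holds its "api" and its "payload", one argument or row to a line. jog_arm: Moves the arm, as the interface text tells. Its arguments: {"type":"object","properties":{"increments":{"type":"array"},"grip":{"type":"number"}},"required":["increments"]}

```bash
ls; mkdir -p pics; cat > h.py <<'E'
import numpy as np, cv2
from station import sense, eyes, r
def cal(n, s=None):
    c=eyes.get_calibration(n)
    K=np.array(c["camera_matrix"]);k=c["k1"]
    if "R" in c: R=np.array(c["R"]);t=np.array(c["t"])
    else:
        T=np.array(c["T_tool_cam"]); s=s or sense()
        W=np.eye(4);W[:3,:3]=s["ee_rot"];W[:3,3]=s["tcp_pos"]
        M=np.linalg.inv(W@T);R=M[:3,:3];t=M[:3,3]
    return K,k,R,t
def proj(c,X):
    K,k,R,t=c; p=np.atleast_2d(X)@R.T+t; u=p[:,:2]/p[:,2:]; u=u*(1+k*(u**2).sum(1,keepdims=True))
    return u@K[:2,:2].T+K[:2,2]
def ray(c,uv):
    K,k,R,t=c
    q=cv2.undistortPoints(np.array(uv,float).reshape(-1,1,2),K,np.array([k,0,0,0,0.])).reshape(-1,2)
    d=np.c_[q,np.ones(len(q))]@R; return -R.T@t, d/np.linalg.norm(d,axis=1,keepdims=True)
def onz(c,uv,z):
    o,d=ray(c,uv); return o+d*((z-o[2])/d[:,2:])
E
python3 - <<'E'
from h import *
a=eyes.capture("scene");b=eyes.capture("top")
cv2.imwrite("pics/s0.png",a);cv2.imwrite("pics/t0.png",b)
for n in ["scene","top"]:
    for k in ["case","case_sticker","grey_case","carton","tape_roll","seat","lip","jaw_face"]:
        for d in eyes.spot_in(n,k)[:3]: print(n,k,np.round(d["centre"],3),round(d["conf"],2),proj(cal(n),d["centre"])[0].round())
print(sense())
E
```

```text
pics
scene case [ 0.613 -0.012  0.033] 0.68 [234. 215.]
scene case_sticker [ 0.608 -0.015  0.033] 0.69 [235. 214.]
scene case_sticker [0.622 0.147 0.159] 0.41 [271. 215.]
scene grey_case [ 0.489 -0.256  0.033] 0.59 [218. 158.]
scene carton [ 0.741 -0.231  0.051] 0.72 [153. 191.]
scene tape_roll [0.405 0.033 0.031] 0.96 [299. 191.]
scene seat [ 0.317 -0.234  0.122] 0.87 [262. 119.]
scene seat [0.836 0.156 0.12 ] 0.86 [198. 277.]
scene seat [0.445 0.296 0.118] 0.67 [367. 226.]
scene lip [0.616 0.152 0.139] 0.86 [274. 221.]
scene lip [0.831 0.159 0.116] 0.77 [201. 278.]
scene lip [ 0.316 -0.233  0.123] 0.76 [263. 119.]
scene jaw_face [ 0.327 -0.236  0.136] 0.67 [260. 116.]
scene jaw_face [0.462 0.286 0.136] 0.6 [361. 222.]
scene jaw_face [0.62  0.147 0.163] 0.52 [271. 214.]
top case [ 0.599 -0.022  0.032] 0.79 [264. 169.]
top case_sticker [ 0.599 -0.022  0.033] 0.76 [264. 169.]
top grey_case [ 0.478 -0.263  0.032] 0.92 [351. 212.]
top carton [ 0.724 -0.248  0.055] 0.68 [345. 124.]
top seat [ 0.29  -0.245  0.118] 0.94 [353. 285.]
top seat [0.605 0.145 0.129] 0.69 [201. 160.]
top seat [0.
[... 438 characters left out ...]
696e+01, -1.48173212e+01]), 'joint_velocities': array([ 0.17343879, -0.05285295,  0.11722522,  0.05140079,  0.06693461,
        0.04941509]), 'effort': array([-2.05781848e-04, -3.90454674e+01,  1.87621522e+01,  4.22441304e+00,
        1.55591138e-02, -1.23184756e-05]), 'tcp_pos': array([ 0.24729909, -0.5739666 ,  0.40477829]), 'ee_rot': array([[-9.18396803e-01, -3.95660603e-01, -8.48660655e-06],
       [-3.95660602e-01,  9.18396803e-01, -2.51142726e-05],
       [ 1.77308005e-05, -1.97070518e-05, -1.00000000e+00]]), 'wrist_force': array([-0.43080432, -0.52107986,  0.21876604]), 'moment': array([-0.00778134,  0.01567251, -0.00273093]), 'gripper_force': 0.0, 'gripper_width': 0.9974542175694096}
```

View pics/s0.png

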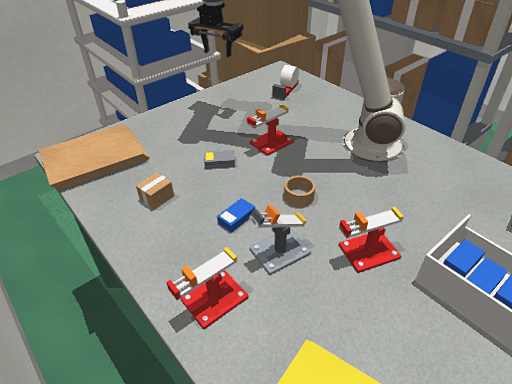

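View pics/t0.png

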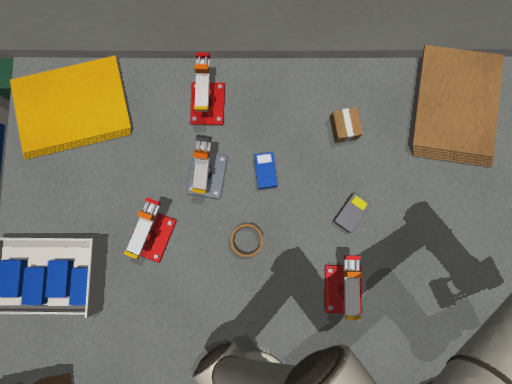

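The target is the grey-footed cradle at top px (202,165). The red ones at (202,85), (145,232) and (352,288) are decoys. The case is the blue one with the white sticker at (265,170), not the grey one at (350,212) or the blue ones in the bin at (40,280). I'll move over for a close look.

Call:
{"api": "jog_arm", "payload": {
  "increments": [
    [-1, 0.84, 0, 0],
    [-1, 0.84, 0, 0],
    [-1, 0.84, 0, 0],
    [-1, 0.84, 0, 0],
    [-1, 0.84, 0, 0],
    [-1, 0.84, 0, 0],
    [-1, 0.84, 0, 0],
    [-1, 0.84, 0, 0],
    [-1, 0.84, 0, 0],
    [-1, 0.84, 0, 0]
  ]
}}

```text
time_s: 1.9
tcp_pos: [0.3648, -0.3396, 0.405]
ee_rot: [[-0.918, -0.396, 0.0], [-0.396, 0.918, -0.0], [-0.0, -0.0, -1.0]]
wrist_force: [-0.7, -0.1, 0.3]
gripper_width: 1.001
gripper_force: 0.0
```

Call:
{"api": "jog_arm", "payload": {
  "increments": [
    [-1, 0.84, 0, 0],
    [-1, 0.84, 0, 0],
    [-1, 0.84, 0, 0],
    [-1, 0.84, 0, 0],
    [-1, 0.84, 0, 0],
    [-1, 0.84, 0, 0],
    [-1, 0.84, 0, 0],
    [-1, 0.84, 0, 0],
    [-1, 0.84, 0, 0],
    [-1, 0.84, 0, 0]
  ]
}}

```text
time_s: 2.9
tcp_pos: [0.482, -0.1061, 0.405]
ee_rot: [[-0.918, -0.396, 0.001], [-0.396, 0.918, 0.0], [-0.0, -0.0, -1.0]]
wrist_force: [-0.2, -0.2, -0.2]
gripper_width: 0.999
gripper_force: 0.0
```

Call:
{"api": "jog_arm", "payload": {
  "increments": [
    [-1, 0.84, 0, 1],
    [-1, 0.84, 0, 1],
    [-1, 0.84, 0, 1],
    [0, 0, 0, 1],
    [0, 0, 0, 0],
    [0, 0, 0, 0]
  ]
}}

```text
time_s: 3.5
tcp_pos: [0.5221, -0.0404, 0.4047]
ee_rot: [[-0.996, -0.088, -0.0], [-0.088, 0.996, -0.0], [0.0, -0.0, -1.0]]
wrist_force: [-0.2, -0.0, 0.1]
gripper_width: 1.003
gripper_force: 0.0
```

```bash
python3 - <<'E'
from h import *
s=sense();b=eyes.capture("wrist")
cv2.imwrite("pics/w1.png",b); np.save("w1.npy",np.c_[s["ee_rot"],s["tcp_pos"]])
c=cal("wrist",s)
print(s["time_s"],s["tcp_pos"],s["ee_rot"],s["joints"]); print("cam",-c[2].T@c[3], c[2][2])
for k in ["case","case_sticker","seat","lip","jaw_face"]:
    for d in eyes.spot_in("wrist",k)[:3]: print(k,np.round(d["centre"],3),round(d["conf"],2),proj(c,d["centre"])[0].round())
E
```

```text
3.5 [ 0.52211857 -0.04038237  0.40474814] [[-9.96092588e-01 -8.83149721e-02 -1.45955598e-04]
 [-8.83149652e-02  9.96092598e-01 -5.32093651e-05]
 [ 1.50084475e-04 -4.01113906e-05 -9.99999988e-01]] [ 1.33447712e+01  1.21681304e+01 -1.36651918e+01  1.15113297e-03
 -6.41755183e+01 -9.82785968e+01]
cam [ 0.45233249 -0.04659985  0.38590322] [ 0.25687421  0.02211037 -0.96619189]
case [ 0.581 -0.027  0.029] 0.56 [263. 220.]
case_sticker [ 0.577 -0.029  0.03 ] 0.64 [262. 217.]
seat [0.534 0.153 0.095] 0.79 [458. 214.]
```

View pics/w1.png

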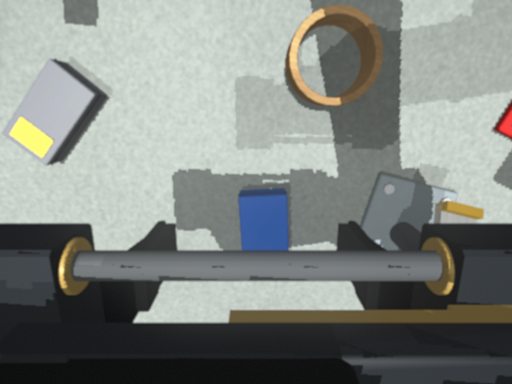

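The wrist view shows the blue case at (263,220), with the sticker end hidden by the gripper, and the grey cradle's lip at (462,212). The camera sees the robot-side of the tool, so I'll move farther out.

Call:
{"api": "jog_arm", "payload": {
  "increments": [
    [-1, 0.5, 0, 0],
    [-1, 0.5, 0, 0],
    [-1, 0.5, 0, 0],
    [-1, 0.5, 0, 0],
    [-1, 0.5, 0, 0],
    [-1, 0.5, 0, 0],
    [-1, 0.5, 0, 0],
    [-0.5, 0.5, 0, 0],
    [0, 0, 0, 0],
    [0, 0, 0, 0]
  ]
}}

```text
time_s: 4.8
tcp_pos: [0.6643, 0.0523, 0.4045]
ee_rot: [[-0.996, -0.087, -0.001], [-0.087, 0.996, -0.0], [0.001, -0.0, -1.0]]
wrist_force: [-0.4, -0.6, -0.7]
gripper_width: 0.999
gripper_force: 0.0
```

```bash
cat > look.py <<'E'
from h import *
import sys
def look(tag,names):
    s=sense();b=eyes.capture("wrist")
    cv2.imwrite(f"pics/{tag}.png",b); np.savez(tag,R=s["ee_rot"],t=s["tcp_pos"])
    c=cal("wrist",s)
    print(s["time_s"],s["tcp_pos"].round(4),s["joints"].round(1))
    for k in names:
        for d in eyes.spot_in("wrist",k)[:3]: print(k,np.round(d["centre"],3),round(d["conf"],2),proj(c,d["centre"])[0].round())
    return b
def calf(tag):
    z=np.load(tag+".npz"); return cal("wrist",{"ee_rot":z["R"],"tcp_pos":z["t"]})
E
python3 - <<'E'
from look import *
look("w2",["case","case_sticker","seat","lip","jaw_face"])
m=eyes.outline_of("wrist","case")
for d in m[:2]: print(d["conf"],cv2.minAreaRect(np.argwhere(d["mask"])[:,::-1].astype(np.float32)))
E
```

```text
4.8 [0.6643 0.0523 0.4045] [  18.4   26.1    6.9   -0.   -70.8 -103.4]
case [ 0.597 -0.021  0.029] 0.89 [194. 103.]
case_sticker [ 0.595 -0.02   0.03 ] 0.6 [194. 100.]
seat [0.76  0.139 0.119] 0.77 [340. 296.]
seat [0.606 0.143 0.136] 0.75 [381. 132.]
seat [ 0.717 -0.221  0.03 ] 0.73 [ 15. 195.]
lip [0.605 0.143 0.132] 0.97 [380. 130.]
lip [0.761 0.139 0.124] 0.78 [341. 301.]
jaw_face [0.618 0.141 0.166] 0.62 [392. 153.]
0.85 ((189.98731994628906, 102.32233428955078), (99.53211975097656, 58.208839416503906), 85.91438293457031)
```

View pics/w2.png

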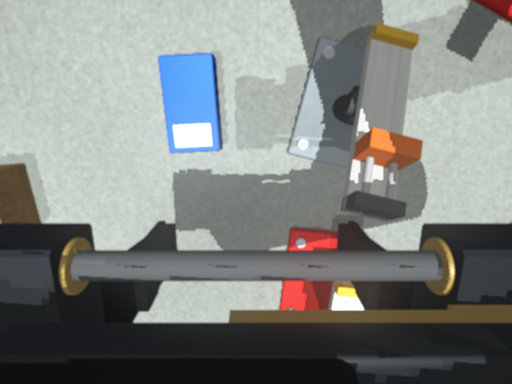

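w2 shows the case with corners at about (160,57)-(220,151), sticker at (193,136). The grey-footed cradle has its lip at (393,36), rail at (385,90) and jaw at (388,148). I'll take a second view for triangulation.

Call:
{"api": "jog_arm", "payload": {
  "increments": [
    [0, 0.9, 0, 0],
    [0, 0.9, 0, 0],
    [0, 0.9, 0, 0],
    [0, 0.9, 0, 0],
    [0, 0.9, 0, 0],
    [0, 0, 0, 0],
    [0, 0, 0, 0]
  ]
}}

```text
time_s: 5.85
tcp_pos: [0.6569, 0.1432, 0.4046]
ee_rot: [[-0.996, -0.088, -0.0], [-0.088, 0.996, -0.0], [0.0, -0.0, -1.0]]
wrist_force: [0.3, 0.5, 0.1]
gripper_width: 0.998
gripper_force: 0.0
```

```bash
python3 - <<'E'
from look import *
b=look("w3",["case","seat","lip","jaw_face"])
a=cv2.imread("pics/w2.png")
cv2.imwrite("pics/c.png",np.hstack([cv2.resize(a[10:230,280:440],None,fx=2.5,fy=2.5,interpolation=cv2.INTER_CUBIC),cv2.resize(b[10:230,200:360],None,fx=2.5,fy=2.5,interpolation=cv2.INTER_CUBIC)]))
cv2.imwrite("pics/d.png",np.hstack([cv2.resize(a[35:175,130:250],None,fx=3.3,fy=3.3,interpolation=cv2.INTER_CUBIC),cv2.resize(b[35:175,30:150],None,fx=3.3,fy=3.3,interpolation=cv2.INTER_CUBIC)]))
E
```

```text
5.85 [0.6569 0.1432 0.4046] [  26.1   26.7    7.8    0.   -71.2 -111. ]
case [ 0.599 -0.02   0.03 ] 0.59 [109. 104.]
case [0.602 0.14  0.132] 0.49 [259. 126.]
seat [0.605 0.149 0.132] 0.95 [270. 131.]
seat [0.504 0.275 0.122] 0.67 [454.   5.]
seat [0.753 0.151 0.122] 0.61 [256. 292.]
lip [0.754 0.149 0.121] 0.81 [253. 292.]
lip [0.601 0.143 0.13 ] 0.66 [263. 125.]
lip [0.504 0.278 0.123] 0.63 [460.   6.]
jaw_face [0.618 0.143 0.168] 0.95 [262. 154.]
```

View pics/c.png

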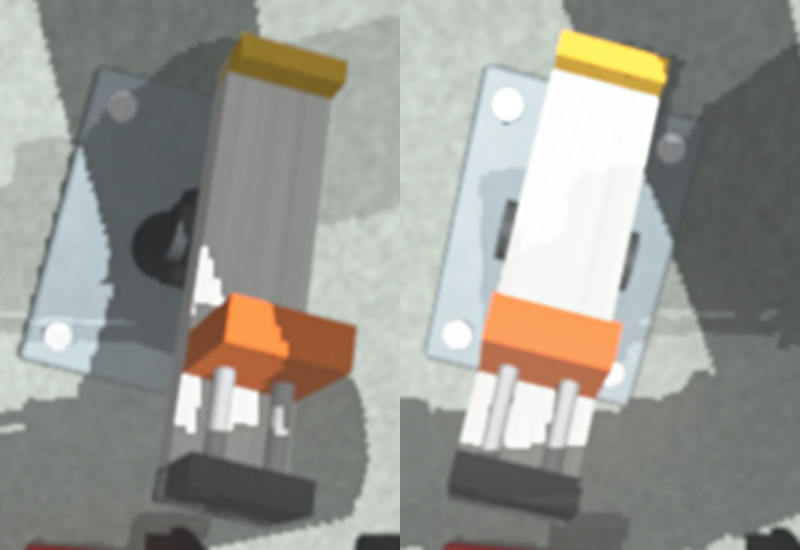

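View pics/d.png

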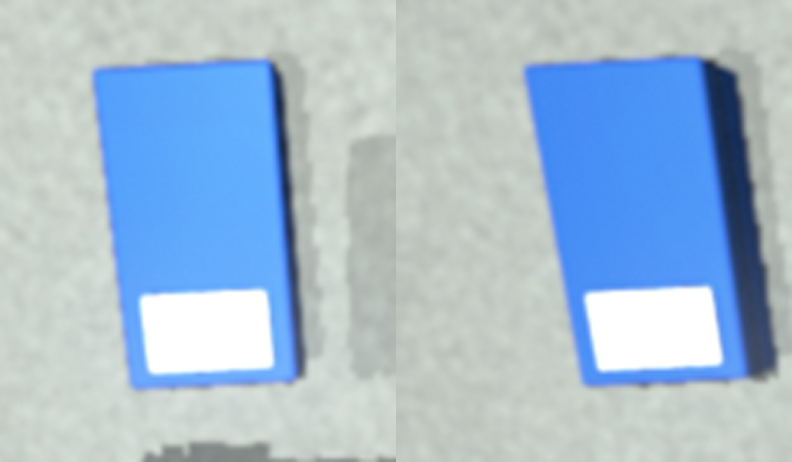

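```bash
cat > fit.py <<'E'
from look import *
from scipy.optimize import least_squares
C=[calf("w2"),calf("w3")]
def px(pts,off,s,x0=0): return [((x-x0)/s+off[0],y/s+off[1]) for x,y in pts]
case=[px([(95,70),(270,60),(299,381),(133,388)],(130,35),3.3),px([(527,65),(700,58),(747,377),(586,385)],(30,35),3.3,396)]
cr=[px([(232,293),(357,327),(233,60),(336,88),(241,34),(347,62)],(280,10),2.5),px([(495,292),(621,322),(558,60),(661,86),(566,30),(668,58)],(200,10),2.5,400)]
def tri(pa):
    out=[]
    for a,b in zip(*pa):
        A=0;B=0
        for c,u in zip(C,(a,b)):
            o,d=ray(c,[u]);P=np.eye(3)-np.outer(d[0],d[0]);A=A+P;B=B+P@o
        out.append(np.linalg.solve(A,B))
    return np.array(out)
t=tri(case);print("case corners\n",t.round(4),np.linalg.norm(t[0]-t[3]),np.linalg.norm(t[0]-t[1]))
print("cradle\n",tri(cr).round(4))
def Rz(a):return np.array([[np.cos(a),-np.sin(a),0],[np.sin(a),np.cos(a),0],[0,0,1]])
def Ry(a):return np.array([[np.cos(a),0,-np.sin(a)],[0,1,0],[np.sin(a),0,np.cos(a)]])
q=np.array([[-.05,-.028,.032],[-.05,.028,.032],[.05,.028,.032],[.05,-.028,.032]])
def res(X,pa):return np.concatenate([(proj(c,X)-u).ravel() for c,u in zip(C,pa)])
f=least_squares(lambda p:res(q@Rz(p[3]).T+p[:3],case),[.6,-.02,0,0]);print("case",f.x[:3].round(4),np.degrees(f.x[3]),abs(f.fun).mean(),abs(f.fun).max())
m=np.array([[.044,-.018,.028],[.044,.018,.028],[-.05,-.018,.008],[-.05,.018,.008],[-.059,-.018,.008],[-.059,.018,.008]])
S=lambda p:m@(Rz(p[3])@Ry(p[4])).T+p[:3]
f=least_squares(lambda p:res(S(p),cr),[.6,.14,.12,0,.35],loss="soft_l1");print("seat free",f.x[:3].round(4),np.degrees(f.x[3:]),f.fun.round(1))
def g(p):
    return res(m@(Rz(p[2])@Ry(p[3])).T+np.array([p[0],p[1],.1])+Rz(p[2])@Ry(p[3])@[0,0,.02],cr)
f=least_squares(g,[.6,.14,0,.35]);p=f.x;print("hinge-constr",(np.array([p[0],p[1],.1])+Rz(p[2])@Ry(p[3])@[0,0,.02]).round(4),np.degrees(p[2:]),abs(f.fun).mean())
E
python3 fit.py
```

```text
case corners
 [[ 0.5544 -0.0579  0.0309]
 [ 0.5475 -0.0035  0.0333]
 [ 0.6444  0.0114  0.037 ]
 [ 0.6527 -0.0442  0.0311]] 0.09923507935419283 0.05482133709582036
cradle
 [[0.6019 0.1256 0.1639]
 [0.6074 0.1604 0.1654]
 [0.5295 0.1373 0.0942]
 [0.5351 0.172  0.0965]
 [0.5204 0.1391 0.0921]
 [0.5273 0.173  0.0987]]
case [ 0.6    -0.0247 -0.0029] 7.964823311950493 0.4771882324609784 1.2815099963119962
seat free [0.5798 0.1472 0.1175] [-8.66065161 28.64254123] [-0.4  0.3 -0.4 -0.7  1.7 -0.7  2.5 -0.6 -0.1  0.5 -0.9  0.6  0.  -0.3
  0.9  0.4 -0.8 -1.6  0.9 -0.6 -1.7  1.3 -0.   1.5]
hinge-constr [0.5798 0.1471 0.1175] [-8.60853587 28.70173067] 0.8332980251875645
```

Fitted: case centre (0.600,-0.025), yaw 8.0°; the corner tops triangulate to about 33 mm, which agrees with the text. The seat is at (0.580,0.147,0.1175), yaw -8.6°, tilt 28.7°. Next I'll reach for the case, offset 12 mm towards its plain end.

Call:
{"api": "jog_arm", "payload": {
  "increments": [
    [0.463, -0.905, 0, 0],
    [0.463, -0.905, 0, 0],
    [0.463, -0.905, 0, 0],
    [0.463, -0.905, 0, 0],
    [0.463, -0.905, 0, 0],
    [0.463, -0.905, 0, 0],
    [0.463, -0.905, 0, 0],
    [0.463, -0.905, 0, 0],
    [0.463, -0.905, 0, 0],
    [0, 0, 1, -0.63]
  ]
}}

```text
time_s: 7.1
tcp_pos: [0.5876, -0.03, 0.3877]
ee_rot: [[-0.991, -0.136, 0.006], [-0.136, 0.991, 0.0], [-0.006, -0.001, -1.0]]
wrist_force: [-0.2, 0.9, 0.1]
gripper_width: 1.002
gripper_force: 0.0
```

Call:
{"api": "jog_arm", "payload": {
  "increments": [
    [0, 0, 1, 0],
    [0, 0, 1, 0],
    [0, 0, 1, 0],
    [0, 0, 1, 0],
    [0, 0, 1, 0],
    [0, 0, 0.8, 0],
    [0, 0, 0, 0],
    [0, 0, 0, 0]
  ]
}}

```text
time_s: 7.9
tcp_pos: [0.5882, -0.0279, 0.269]
ee_rot: [[-0.991, -0.137, 0.0], [-0.137, 0.991, -0.0], [-0.0, -0.0, -1.0]]
wrist_force: [-0.8, 0.1, 0.3]
gripper_width: 1.003
gripper_force: 0.0
```

```bash
python3 - <<'E'
from look import *
b=look("w4",["case"])
s=sense();c=cal("wrist",s)
from fit import Rz,q
P=q@Rz(np.radians(7.96)).T+[.6,-.0247,0]
u=proj(c,P);print(u.round(),s["ee_rot"].round(3))
g=s["tcp_pos"]+.164*s["ee_rot"][:,2];print("grasp",g)
for i in range(4): cv2.line(b,tuple(map(int,u[i])),tuple(map(int,u[(i+1)%4])),(0,0,255),1)
cv2.imwrite("pics/e.png",b)
E
```

```text
7.9 [ 0.5882 -0.0279  0.269 ] [ 13.   25.9 -14.8   0.  -49.3 -95.2]
case [ 0.584 -0.025  0.029] 0.62 [261. 201.]
case corners
 [[ 0.5544 -0.0579  0.0309]
 [ 0.5475 -0.0036  0.0333]
 [ 0.6444  0.0114  0.037 ]
 [ 0.6526 -0.0443  0.0311]] 0.09923614108556074 0.054822359719820205
cradle
 [[0.6019 0.1256 0.1639]
 [0.6073 0.1604 0.1655]
 [0.5295 0.1373 0.0942]
 [0.5351 0.172  0.0965]
 [0.5204 0.1391 0.0921]
 [0.5272 0.173  0.0987]]
case [ 0.6    -0.0247 -0.0029] 7.965371931061446 0.4771844315417191 1.2817931144081456
seat free [0.5798 0.1472 0.1175] [-8.66123799 28.64044426] [-0.4  0.3 -0.4 -0.7  1.7 -0.7  2.5 -0.6 -0.1  0.5 -0.9  0.6  0.  -0.3
  0.9  0.4 -0.8 -1.6  0.9 -0.6 -1.7  1.3 -0.   1.5]
hinge-constr [0.5798 0.1471 0.1175] [-8.6090826  28.69937304] 0.8333014920880473
[[217. 153.]
 [300. 153.]
 [295. 284.]
 [222. 284.]] [[-0.991 -0.137  0.002]
 [-0.137  0.991  0.   ]
 [-0.002 -0.    -1.   ]]
grasp [ 0.58883449 -0.02759412  0.10593392]
```

View pics/e.png

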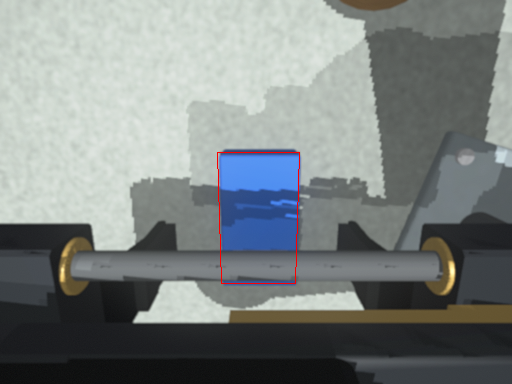

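The overlay matches the case to within 1-2 px: plain end at (259,152), sides at x=218 and x=299. I'll descend and grip.

Call:
{"api": "jog_arm", "payload": {
  "increments": [
    [0, 0.06, 1, 0],
    [0, 0, 1, 0],
    [0, 0, 1, 0],
    [0, 0, 0.75, 0],
    [0, 0, 0.35, 0],
    [0, 0, 0, 0],
    [0, 0, 0, 0]
  ]
}}

```text
time_s: 8.7
tcp_pos: [0.5884, -0.0262, 0.1878]
ee_rot: [[-0.991, -0.137, 0.002], [-0.137, 0.991, 0.0], [-0.002, -0.0, -1.0]]
wrist_force: [0.2, 0.3, 0.1]
gripper_width: 0.999
gripper_force: 0.0
```

Call:
{"api": "jog_arm", "payload": {
  "increments": [
    [0, 0, 0, 0],
    [0, 0, 0, 0],
    [0, 0, 0, 0],
    [0, 0, 0, 0],
    [0, 0, 0, 0]
  ],
  "grip": 53
}}

```text
time_s: 9.2
tcp_pos: [0.5879, -0.0262, 0.1869]
ee_rot: [[-0.991, -0.137, 0.0], [-0.137, 0.991, 0.0], [-0.0, 0.0, -1.0]]
wrist_force: [0.6, 0.2, 0.7]
gripper_width: 0.654
gripper_force: 0.0
```

Call:
{"api": "jog_arm", "payload": {
  "increments": [
    [0, 0, 0, 0],
    [0, 0, 0, 0],
    [0, 0, 0, 0],
    [0, 0, 0, 0]
  ]
}}

```text
time_s: 9.6
tcp_pos: [0.5879, -0.0262, 0.1869]
ee_rot: [[-0.991, -0.137, 0.0], [-0.137, 0.991, 0.0], [-0.0, 0.0, -1.0]]
wrist_force: [-0.5, 1.0, 1.3]
gripper_width: 0.639
gripper_force: 30.0
```

Call:
{"api": "jog_arm", "payload": {
  "increments": [
    [0, 0, -0.5, 0],
    [0, 0, -1, 0],
    [0, 0, -1, 0],
    [0, 0, -1, 0],
    [0, 0, -1, 0],
    [0, 0, -1, 0],
    [0, 0, -1, 0],
    [0, 0, -1, 0],
    [0, 0, -1, 0],
    [0, 0, -1, 0]
  ]
}}

```text
time_s: 10.6
tcp_pos: [0.5874, -0.0264, 0.3776]
ee_rot: [[-0.991, -0.136, -0.001], [-0.136, 0.991, 0.0], [0.001, 0.0, -1.0]]
wrist_force: [0.6, 1.4, -1.8]
gripper_width: 0.641
gripper_force: 30.0
```

Call:
{"api": "jog_arm", "payload": {
  "increments": [
    [0.147, 0.932, 0, 0],
    [0.147, 0.932, 0, 0],
    [0.147, 0.932, 0, 0],
    [0.147, 0.932, 0, 0],
    [0.147, 0.932, 0, 0],
    [0.147, 0.932, 0, 0],
    [0.147, 0.932, 0, 0],
    [0.147, 0.932, 0, 0],
    [0.147, 0.932, 0, 0],
    [0.147, 0.932, 0, 0]
  ]
}}

```text
time_s: 11.6
tcp_pos: [0.5326, 0.1548, 0.3768]
ee_rot: [[-0.991, -0.136, -0.001], [-0.136, 0.991, -0.0], [0.001, -0.0, -1.0]]
wrist_force: [-0.2, 0.2, -2.1]
gripper_width: 0.641
gripper_force: 30.0
```

Call:
{"api": "jog_arm", "payload": {
  "increments": [
    [0, 0, 0, 0.9],
    [0, 0, 0, 0.9],
    [0, 0, 0, 0.9],
    [0, 0, 0, 0.9],
    [0, 0, 0, 0],
    [0, 0, 0, 0]
  ]
}}

```text
time_s: 12.2
tcp_pos: [0.5331, 0.1542, 0.3768]
ee_rot: [[-0.989, 0.149, -0.0], [0.149, 0.989, -0.0], [0.0, -0.0, -1.0]]
wrist_force: [-0.6, -0.3, -1.7]
gripper_width: 0.641
gripper_force: 30.0
```

```bash
python3 - <<'E'
from look import *
b=look("w5",["case","lip"])
s=sense();print(s["gripper_force"],s["gripper_width"],s["wrist_force"])
a=eyes.capture("scene");cv2.imwrite("pics/s5.png",cv2.resize(a[140:290,190:350],None,fx=3.5,fy=3.5))
cv2.imwrite("pics/f.png",np.hstack([b[:,100:450],cv2.resize(a[130:290,180:326],(350,384))]))
E
```

```text
12.2 [0.5331 0.1542 0.3768] [  32.9   16.5  -11.9   -0.   -61.5 -131.4]
case [0.517 0.157 0.22 ] 0.62 [256. 227.]
lip [0.458 0.28  0.125] 0.67 [424.  71.]
29.99837303068489 0.6386405191532484 [-0.11730744  0.05358497 -1.65347334]
```

View pics/f.png

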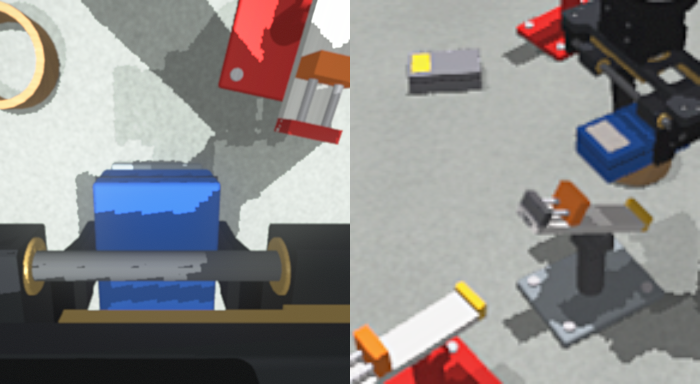

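The case is held flat with the sticker end facing away, above the cradle: wrist view case at (157,235) in the crop, scene view case at (617,140) over the jaw at (570,200). I'll lower until the sticker end touches the slope.

Call:
{"api": "jog_arm", "payload": {
  "increments": [
    [0, 0, 0.7, 0],
    [0, 0, 0.7, 0],
    [0, 0, 0.7, 0],
    [0, 0, 0.6, 0],
    [0, 0, 0.3, 0],
    [0, 0, 0, 0]
  ]
}}

```text
time_s: 13.0
tcp_pos: [0.5332, 0.1543, 0.3159]
ee_rot: [[-0.989, 0.15, -0.002], [0.15, 0.989, -0.001], [0.001, -0.001, -1.0]]
wrist_force: [0.7, -0.2, -1.5]
gripper_width: 0.641
gripper_force: 30.0
```

Call:
{"api": "jog_arm", "payload": {
  "increments": [
    [0, 0, 0.15, 0],
    [0, 0, 0.15, 0],
    [0, 0, 0.1, 0]
  ]
}}

```text
time_s: 13.3
tcp_pos: [0.5334, 0.1546, 0.3101]
ee_rot: [[-0.989, 0.15, 0.002], [0.15, 0.989, 0.001], [-0.001, 0.001, -1.0]]
wrist_force: [-4.7, 0.7, 5.1]
gripper_width: 0.638
gripper_force: 30.0
```

Call:
{"api": "jog_arm", "payload": {
  "increments": [
    [0, 0, 0.1, 0],
    [0, 0, 0.1, 0]
  ]
}}

```text
time_s: 13.5
tcp_pos: [0.533, 0.1547, 0.306]
ee_rot: [[-0.989, 0.15, 0.001], [0.15, 0.989, 0.001], [-0.001, 0.001, -1.0]]
wrist_force: [-5.4, 1.8, 4.9]
gripper_width: 0.645
gripper_force: 30.0
```

Call:
{"api": "jog_arm", "payload": {
  "increments": [
    [0, 0, 0.15, 0],
    [0, 0, 0.15, 0],
    [0, 0, 0.15, 0]
  ]
}}

```text
time_s: 13.8
tcp_pos: [0.5329, 0.1547, 0.2967]
ee_rot: [[-0.989, 0.15, 0.0], [0.15, 0.989, 0.001], [-0.0, 0.001, -1.0]]
wrist_force: [-4.6, 1.1, 5.0]
gripper_width: 0.639
gripper_force: 30.0
```

Call:
{"api": "jog_arm", "payload": {
  "increments": [
    [0, 0, 0.12, 0],
    [0, 0, 0.1, 0]
  ]
}}

```text
time_s: 14.0
tcp_pos: [0.5331, 0.1547, 0.2919]
ee_rot: [[-0.989, 0.15, 0.001], [0.15, 0.989, 0.001], [-0.001, 0.001, -1.0]]
wrist_force: [-4.7, 1.9, 4.3]
gripper_width: 0.638
gripper_force: 30.0
```

```bash
python3 - <<'E'
from look import *
s=sense();print(s["wrist_force"],s["moment"],s["tcp_pos"])
b=look("w6",[])
a=eyes.capture("scene");cv2.imwrite("pics/f6.png",np.hstack([b[:,100:450],cv2.resize(a[150:270,210:320],(350,384),interpolation=cv2.INTER_CUBIC)]))
E
```

```text
[-4.66899902  1.85822981  4.29042942] [0.42199747 0.96483588 0.06677634] [0.5331078  0.15466319 0.29191443]
14.0 [0.5331 0.1547 0.2919] [  32.9   21.5  -18.2   -0.   -50.2 -131.5]
```

View pics/f6.png

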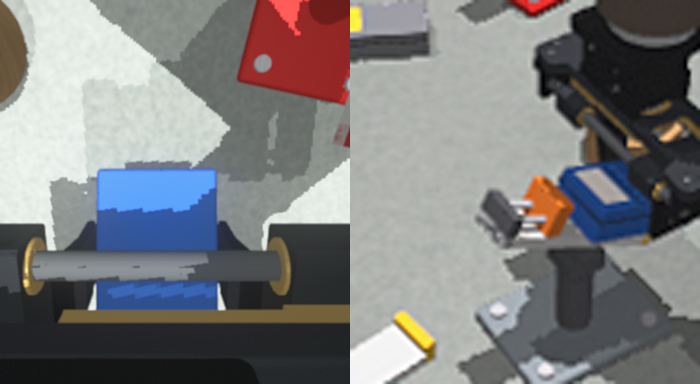

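It pitched up about 20° about the pads, resting on the rail short of the jaw (scene crop: case at (605,200), jaw at (547,205)). Next I'll go up the slope to the jaw.

Call:
{"api": "jog_arm", "payload": {
  "increments": [
    [-0.25, 0, -0.11, 0],
    [-0.25, 0, -0.11, 0],
    [-0.25, 0, -0.11, 0],
    [0, 0, 0, 0]
  ]
}}

```text
time_s: 14.5
tcp_pos: [0.5473, 0.1515, 0.2973]
ee_rot: [[-0.988, 0.151, -0.005], [0.151, 0.988, -0.002], [0.004, -0.003, -1.0]]
wrist_force: [-6.3, 0.6, 4.1]
gripper_width: 0.64
gripper_force: 30.0
```

Call:
{"api": "jog_arm", "payload": {
  "increments": [
    [-0.2, 0, -0.09, 0],
    [-0.15, 0, -0.07, 0],
    [0, 0, 0, 0]
  ]
}}

```text
time_s: 14.8
tcp_pos: [0.5538, 0.1504, 0.3001]
ee_rot: [[-0.988, 0.152, -0.006], [0.152, 0.988, -0.002], [0.006, -0.003, -1.0]]
wrist_force: [-6.9, 0.6, 2.2]
gripper_width: 0.641
gripper_force: 30.0
```

Call:
{"api": "jog_arm", "payload": {
  "increments": [
    [-0.15, 0, -0.09, 0],
    [-0.1, 0, -0.06, 0],
    [0, 0, 0, 0]
  ]
}}

```text
time_s: 15.1
tcp_pos: [0.5573, 0.1499, 0.3018]
ee_rot: [[-0.988, 0.152, -0.011], [0.152, 0.988, -0.003], [0.011, -0.004, -1.0]]
wrist_force: [-11.2, 2.9, 1.4]
gripper_width: 0.641
gripper_force: 30.0
```

```bash
python3 - <<'E'
from look import *
s=sense();print(s["wrist_force"],s["moment"],s["tcp_pos"])
b=look("w7",[])
a=eyes.capture("scene");t=eyes.capture("top")
cv2.imwrite("pics/f7.png",np.hstack([cv2.resize(t[120:220,170:240],(350,500),interpolation=cv2.INTER_CUBIC),cv2.resize(a[170:260,225:306],(450,500),interpolation=cv2.INTER_CUBIC)]))
E
```

```text
[-11.23662079   2.92727186   1.4047229 ] [0.87196708 2.98032552 0.078305  ] [0.55731558 0.14985772 0.30176639]
15.1 [0.5573 0.1499 0.3018] [  31.1   22.9  -14.2   -0.2  -53.5 -129.7]
```

View pics/f7.png

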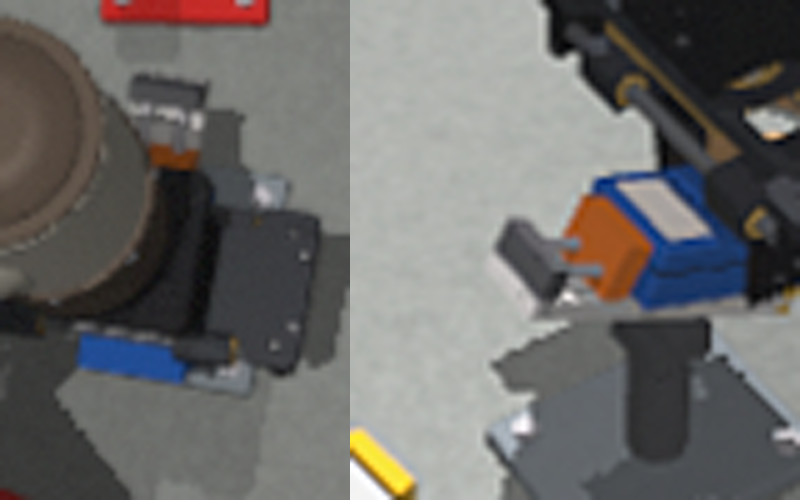

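The jaw is in square contact and being pushed (scene crop: jaw at (605,245) against the case at (670,235)). I'll push a bit further, unloading the rail slightly.

Call:
{"api": "jog_arm", "payload": {
  "increments": [
    [-0.14, 0, -0.1, 0],
    [-0.13, 0, -0.09, 0],
    [0, 0, 0, 0]
  ]
}}

```text
time_s: 15.55
tcp_pos: [0.5626, 0.1491, 0.3048]
ee_rot: [[-0.988, 0.152, -0.012], [0.152, 0.988, -0.003], [0.011, -0.004, -1.0]]
wrist_force: [-10.9, 3.1, -1.6]
gripper_width: 0.637
gripper_force: 30.0
```

```bash
cat > st.py <<'E'
from h import *
s=sense();e=np.array([np.cos(np.radians(-8.6)),np.sin(np.radians(-8.6)),0]);z=np.array([0,0,1.]);th=np.radians(28.7)
U=e*np.cos(th)+z*np.sin(th);H=-e*np.sin(th)+z*np.cos(th);Y=np.cross(z,e)
g=s["tcp_pos"]+.164*s["ee_rot"][:,2]-np.array([.5798,.1472,.1175])
F=s["wrist_force"]+[0,0,1.8]
print("t",s["time_s"],"grasp u,h,y mm",(1e3*np.array([g@U,g@H,g@Y])).round(1),"F",np.array([F@U,F@H,F@Y]).round(1),s["gripper_force"])
E
python3 st.py
```

```text
t 15.55 grasp u,h,y mm [-5.6 29.7 -1.4] F [-9.8  5.5  1.4] 30.001081433147192
```

Call:
{"api": "jog_arm", "payload": {
  "increments": [
    [0, 0.03, 0.09, 0],
    [0, 0.03, 0.09, 0],
    [0, 0, 0.08, 0],
    [0, 0, 0, 0]
  ]
}}

```text
time_s: 15.95
tcp_pos: [0.5632, 0.1495, 0.3011]
ee_rot: [[-0.988, 0.152, -0.01], [0.152, 0.988, -0.004], [0.009, -0.006, -1.0]]
wrist_force: [-10.1, -0.7, 4.5]
gripper_width: 0.635
gripper_force: 30.0
```

```bash
python3 st.py
```

```text
t 15.95 grasp u,h,y mm [-6.7 26.  -1.2] F [-5.6 10.3 -2.2] 30.000674491748214
```

Call:
{"api": "jog_arm", "payload": {
  "increments": [
    [0, 0.02, 0.08, 0],
    [0, 0, 0.07, 0],
    [0, 0, 0, 0]
  ]
}}

```text
time_s: 16.25
tcp_pos: [0.5636, 0.1496, 0.2997]
ee_rot: [[-0.988, 0.152, -0.008], [0.152, 0.988, -0.004], [0.007, -0.006, -1.0]]
wrist_force: [-11.5, -1.6, 9.9]
gripper_width: 0.641
gripper_force: 30.0
```

```bash
python3 st.py; python3 - <<'E'
from look import *
a=eyes.capture("scene");cv2.imwrite("pics/f8.png",cv2.resize(a[170:260,225:335],(770,600),interpolation=cv2.INTER_CUBIC))
E
```

```text
t 16.25 grasp u,h,y mm [-6.7 24.4 -1. ] F [-4.1 15.6 -3.3] 30.00278017949313
```

View pics/f8.png

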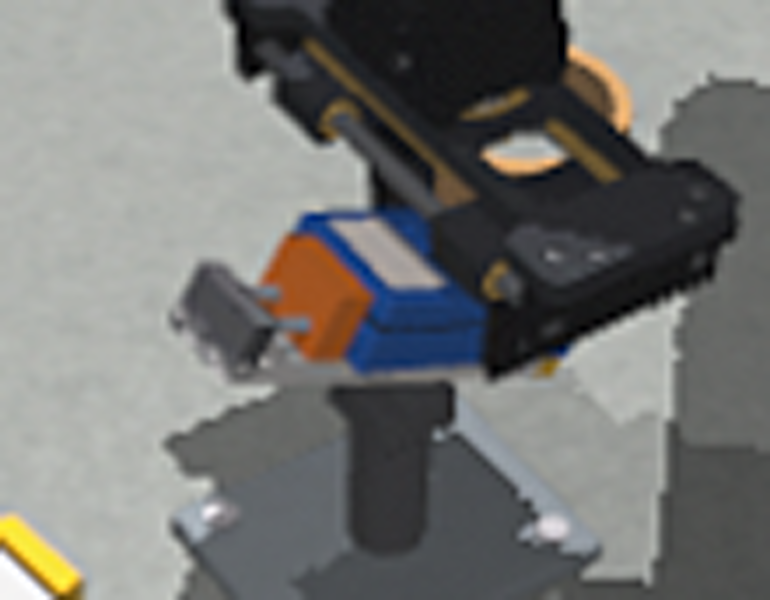

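The scene view shows the case end flat against the jaw at (365,300), underside along the rail. I've used my picture quota, so from here I'll check numerically where the plain end sits relative to the lip.

```bash
cat > chk.py <<'E'
from h import *
s=sense();c=cal("wrist",s);b=eyes.capture("wrist")
e=np.array([np.cos(np.radians(-8.6)),np.sin(np.radians(-8.6)),0]);z=np.array([0,0,1.]);th=np.radians(28.7)
U=e*np.cos(th)+z*np.sin(th);H=-e*np.sin(th)+z*np.cos(th);Y=np.cross(z,e);S=np.array([.5798,.1472,.1175])
P=lambda u,h,y=0:proj(c,S+(U*u+H*h+Y*y)/1e3)[0].round(1)
print("lip rear/front top",P(-59,8),P(-50,8),"left/right",P(-50,8,-18),P(-50,8,18))
for d in (0,2.5,5):
    k=np.radians(d)
    for us in (50,55): print("delta",d,"us",us,"plain top",P(us-100*np.cos(k)+32*np.sin(k),100*np.sin(k)+32*np.cos(k)),"bottom",P(us-100*np.cos(k),100*np.sin(k)))
hsv=cv2.cvtColor(b,cv2.COLOR_BGR2HSV)
x0=int(P(-50,8)[0])
for x in (x0-15,x0,x0+15): print(x,[(y,*hsv[y,x]) for y in range(60,232,5)])
bl=(abs(hsv[...,0].astype(int)-110)<12)&(hsv[...,1]>120)&(hsv[...,2]>30);ye=(abs(hsv[...,0].astype(int)-24)<6)&(hsv[...,1]>140)
for m,n in((bl,"blue"),(ye,"yellow")):
    m=m[:235];ys,xs=np.nonzero(m);print(n,m.sum(),ys.min() if m.any() else 0,[(x,np.nonzero(m[:,x])[0].min(),np.nonzero(m[:,x])[0].max()) for x in range(190,330,10) if m[:,x].any()])
cv2.imwrite("pics/w9.png",b)
E
python3 chk.py
```

```text
lip rear/front top [258.5 163. ] [258.5 177.9] left/right [227.1 177.9] [289.9 177.8]
delta 0 us 50 plain top [258.5 164.2] bottom [258.5 181.7]
delta 0 us 55 plain top [258.5 173.7] bottom [258.5 189.8]
delta 2.5 us 50 plain top [258.5 164.2] bottom [258.5 179.8]
delta 2.5 us 55 plain top [258.5 174. ] bottom [258.5 188.1]
delta 5 us 50 plain top [258.5 164.6] bottom [258.5 178.1]
delta 5 us 55 plain top [258.5 174.7] bottom [258.5 186.6]
243 [(60, np.uint8(65), np.uint8(6), np.uint8(238)), (65, np.uint8(65), np.uint8(6), np.uint8(241)), (70, np.uint8(60), np.uint8(6), np.uint8(241)), (75, np.uint8(60), np.uint8(7), np.uint8(232)), (80, np.uint8(60), np.uint8(7), np.uint8(234)), (85, np.uint8(65), np.uint8(7), np.uint8(222)), (90, np.uint8(60), np.uint8(8), np.uint8(222)), (95, np.uint8(71), np.uint8(9), np.uint8(223)), (100, np.uint8(63), np.uint8(10), np.uint8(219)), (105, np.uint8(60), np.uint8(9), np.uint8(219)), (110, np.uint8(63), np.uint8(11), np.uint8(217)), (115, np.uint8(67), np.uint8(11), np.uint8(214)), (120, np.uint8(64), np.uint8(9), np.uint8(216)), (125, np.uint8(67),
[... 4429 characters left out ...]
2), np.uint8(199)), (215, np.uint8(110), np.uint8(175), np.uint8(160)), (220, np.uint8(110), np.uint8(178), np.uint8(158)), (225, np.uint8(110), np.uint8(178), np.uint8(155)), (230, np.uint8(110), np.uint8(177), np.uint8(153))]
blue 8137 165 [(200, np.int64(167), np.int64(234)), (210, np.int64(166), np.int64(234)), (220, np.int64(166), np.int64(234)), (230, np.int64(166), np.int64(234)), (240, np.int64(166), np.int64(234)), (250, np.int64(166), np.int64(234)), (260, np.int64(166), np.int64(234)), (270, np.int64(166), np.int64(234)), (280, np.int64(166), np.int64(234)), (290, np.int64(165), np.int64(234)), (300, np.int64(166), np.int64(234)), (310, np.int64(166), np.int64(234))]
yellow 0 0 []
```

```bash
cat > w9.py <<'E'
from h import *
import sys
from scipy.optimize import least_squares
b=eyes.capture("wrist") if len(sys.argv)>1 else cv2.imread("pics/w9.png")
if len(sys.argv)>1: cv2.imwrite("pics/"+sys.argv[1],b)
s=sense();c=cal("wrist",s)
hsv=cv2.cvtColor(b,cv2.COLOR_BGR2HSV).astype(int)
m=(abs(hsv[...,0]-110)<10)&(hsv[...,1]>110)
rows=np.arange(172,228,4)
E=[]
for y in rows:
    xs=np.nonzero(m[y,150:370])[0]+150; E.append((xs.min(),xs.max()+1))
E=np.array(E);print([(int(y),*map(int,e)) for y,e in zip(rows,E)])
yaw=np.arctan2(-s["ee_rot"][1,0],-s["ee_rot"][0,0])
top=np.nonzero(m[:,258])[0].min()
def corners(p): # plain-top-edge centre xyz, pitch
    X0=np.array([p[0],p[1],p[2]]);e=np.array([np.cos(p[4]),np.sin(p[4]),0]);Y=np.array([-e[1],e[0],0])
    d=e*np.cos(p[3])+np.array([0,0,np.sin(p[3])])
    return [proj(c,X0+Y*w+np.outer(np.linspace(0,.06,30),d)) for w in(-.028,.028)]
def res(p):
    L,R=corners(p);return np.r_[np.interp(rows,L[:,1],L[:,0])-E[:,0],np.interp(rows,R[:,1],R[:,0])-E[:,1],(L[0,1]+R[0,1])/2-top,(p[4]-yaw)*30]
f=least_squares(res,[.53,.15,.13,.4,yaw],x_scale=[.01,.01,.01,.1,.1]);p=f.x
print("plain top",p[:3].round(4),"pitch",np.degrees(p[3]).round(1),"yaw",np.degrees(p[4]).round(1),"rms",np.sqrt((f.fun**2).mean()).round(2))
J=np.linalg.inv(f.jac.T@f.jac);print("sd pitch",np.degrees(np.sqrt(J[3,3])*.7).round(1))
e=np.array([np.cos(np.radians(-8.6)),np.sin(np.radians(-8.6)),0]);z=np.array([0,0,1.]);th=np.radians(28.7)
U=e*np.cos(th)+z*np.sin(th);H=-e*np.sin(th)+z*np.cos(th);Y=np.cross(z,e);q=p[:3]-[.5798,.1472,.1175]
print("plain top u,h,y",(1e3*np.array([q@U,q@H,q@Y])).round(1),"(seated: -50,32,0)")
E
python3 w9.py
```

```text
[(172, 200, 315), (176, 199, 316), (180, 199, 316), (184, 199, 316), (188, 199, 316), (192, 198, 316), (196, 198, 316), (200, 198, 316), (204, 198, 316), (208, 198, 316), (212, 198, 316), (216, 198, 316), (220, 198, 316), (224, 197, 321)]
plain top [0.5207 0.1555 0.1264] pitch 27.2 yaw -8.5 rms 0.81
sd pitch 2.5
plain top u,h,y [-48.   36.5  -0.6] (seated: -50,32,0)
```

Call:
{"api": "jog_arm", "payload": {
  "increments": [
    [-0.12, 0, -0.08, 0],
    [-0.1, 0, -0.06, 0],
    [0, 0, 0, 0]
  ]
}}

```text
time_s: 16.65
tcp_pos: [0.5662, 0.1491, 0.299]
ee_rot: [[-0.988, 0.153, -0.016], [0.153, 0.988, -0.004], [0.015, -0.007, -1.0]]
wrist_force: [-12.7, 0.9, -1.5]
gripper_width: 0.638
gripper_force: 30.0
```

```bash
sed -i 's/172,228/172,222/' w9.py; python3 w9.py; python3 st.py; python3 w9.py w10.png
```

```text
[(172, 200, 315), (176, 199, 316), (180, 199, 316), (184, 199, 316), (188, 199, 316), (192, 198, 316), (196, 198, 316), (200, 198, 316), (204, 198, 316), (208, 198, 316), (212, 198, 316), (216, 198, 316), (220, 198, 316)]
plain top [0.5219 0.1553 0.1272] pitch 21.0 yaw -9.4 rms 0.29
sd pitch 2.9
plain top u,h,y [-46.6  36.6  -0.6] (seated: -50,32,0)
t 16.65 grasp u,h,y mm [-5.7 23.1 -1.2] F [-11.    6.4  -1. ] 30.001191599294543
[(172, 200, 315), (176, 200, 315), (180, 199, 315), (184, 199, 316), (188, 199, 316), (192, 198, 316), (196, 198, 316), (200, 198, 316), (204, 198, 316), (208, 198, 316), (212, 198, 316), (216, 198, 316), (220, 198, 316)]
plain top [0.5216 0.1553 0.1258] pitch 24.0 yaw -9.2 rms 0.33
sd pitch 2.8
plain top u,h,y [-47.5  35.5  -0.7] (seated: -50,32,0)
```

```bash
cat > jaw.py <<'E'
from h import *
a0=cv2.imread("pics/s0.png");a1=eyes.capture("scene");cv2.imwrite("pics/s_now.png",a1)
e=np.array([np.cos(np.radians(-8.6)),np.sin(np.radians(-8.6)),0]);z=np.array([0,0,1.]);th=np.radians(28.7)
U=e*np.cos(th)+z*np.sin(th);H=-e*np.sin(th)+z*np.cos(th);S=np.array([.5798,.1472,.1175]);c=cal("scene")
P=lambda u,h:proj(c,S+(U*u+H*h)/1e3)[0]
print("px/10mm along u at jaw",(P(68,14)-P(58,14)).round(2),"jaw back",P(58,14).round(1),"rail end",P(100,5).round(1),"H 10mm",(P(58,24)-P(58,14)).round(2))
def om(a):
    h=cv2.cvtColor(a,cv2.COLOR_BGR2HSV).astype(int);m=(h[...,0]>3)&(h[...,0]<17)&(h[...,1]>150)&(h[...,2]>70)
    w=np.zeros_like(m);w[195:240,245:295]=1;return m&w
for a in(a0,a1):
    m=om(a);ys,xs=np.nonzero(m);print("orange",m.sum(),"x",np.percentile(xs,[0,5,50,95,100]),"y",np.percentile(ys,[0,5,50,95,100]),xs.mean().round(2),ys.mean().round(2))
# block + rail end shift: dark block patch
p=P(100,8);x,y=int(p[0]),int(p[1])
g0,g1=[cv2.resize(cv2.cvtColor(a,cv2.COLOR_BGR2GRAY),None,fx=8,fy=8,interpolation=cv2.INTER_CUBIC) for a in(a0,a1)]
t=g0[(y-8)*8:(y+10)*8,(x-9)*8:(x+6)*8]
r_=cv2.matchTemplate(g1[(y-14)*8:(y+16)*8,(x-15)*8:(x+12)*8],t,cv2.TM_CCOEFF_NORMED);_,v,_,l=cv2.minMaxLoc(r_);print("block shift px",(l[0]/8-6,l[1]/8-6),v)
cy0,cy1=[np.array([[int(v) for v in cv2.cvtColor(a,cv2.COLOR_BGR2GRAY)[yy,246:276]] for yy in range(204,226,3)]) for a in(a0,a1)]
print(cy0);print(cy1)
for k in("seat","jaw_face","jaw"):
    for d in eyes.spot_in("scene",k)[:3]: print(k,np.round(d["centre"],3),round(d["conf"],2))
E
python3 jaw.py
```

```text
px/10mm along u at jaw [-3.16 -0.03] jaw back [268.4 214.5] rail end [253.3 217.5] H 10mm [ 1.77 -3.46]
orange 160 x [265.   266.95 272.   277.   279.  ] y [205.   206.95 213.5  221.05 223.  ] 271.99 213.59
orange 162 x [263. 265. 270. 275. 277.] y [205. 207. 214. 222. 223.] 269.86 214.06
block shift px (2.625, 3.0) 0.4275189936161041
[[106 106 105 103 102 118 155 167 170 171 172 174 171 170 171 171 172 171
  169 164 168 168 168 168 169 172 174 174 172 168]
 [107 105 106 107 107 109 108  99  53 151 178 176 175 171 169 167 167 169
  169 173 155 126 116 130 151 159 157 165 172 170]
 [107 108 111 104  77  49  50  68  86  96  92 111 154 173 173 171 172 173
  174 142 116 120 122 123 122 118 137 157 159 157]
 [ 86  57  43  36  33  60  72  72  72  70  78  94  96  87 176 209 206 210
  216 221 199 151 120 121 122 123 122 120 124 149]
 [ 41  46  42  89 147 153 113  76  68  71  72  71  61  73  93  92 146 232
  175  78 110 126 123 124 124 122 122 124 123  98]
 [ 42  56  85 131 127 131 113 143 140  95  70  69  71  72  72  57  40  27
  112 144 145 134 109  95 100 118 125 107  82  75]
 [161 155 166
[... 822 characters left out ...]
101 100 100 101 101 102  99  87  82  84]
 [174 174 179 164 148 121 160 168 126  84  73  74  76  76  76  62  44  38
   83 103 105 101  95 100 102  91  82  83  85  78]
 [186 180 176 178 181 179 188 195 173 111 138 122  79  67  53  43  49 100
  113 109 116 106  99  95  85  80  82  83  66  56]
 [182 180 182 181 179 182 185 187 162 111 118 151 114  99 110 119 120 119
  120 119 119 118 120 121 122 122 123 126 108  85]]
seat [0.834 0.154 0.116] 0.92
seat [0.637 0.146 0.166] 0.71
seat [ 0.327 -0.235  0.123] 0.69
jaw_face [0.854 0.16  0.136] 0.82
jaw_face [0.6   0.169 0.158] 0.69
jaw_face [0.627 0.147 0.166] 0.59
jaw [0.858 0.159 0.142] 0.85
jaw [0.466 0.285 0.137] 0.73
jaw [ 0.325 -0.232  0.139] 0.7
```

```bash
cat > tf.py <<'E'
from h import *
import sys
from scipy.optimize import least_squares
T=np.array(eyes.get_calibration("wrist")["T_tool_cam"]);K,k,_,_=cal("wrist");M=np.linalg.inv(T);c=(K,k,M[:3,:3],M[:3,3])
def sub(v,inside): # subpixel position of crossing of mid level in blueness
    return None
for n in sys.argv[1:]:
    b=cv2.imread(f"pics/{n}.png").astype(float)
    B=cv2.GaussianBlur((b[...,0]-b[...,2])/(b.sum(2)+1)*3,(1,5),0) # b - r normalised
    rows=[];E=[]
    t=B[:,240:275].mean(1);i=next(i for i in range(100,240) if t[i]>.6);top=i-1+(.6-t[i-1])/(t[i]-t[i-1])+.0
    for y in range(int(top)+6,220,2):
        v=B[y];x=255
        l=next((j for j in range(255,120,-1) if v[j]<.6),None);r_=next((j for j in range(255,400) if v[j]<.6),None)
        if l and r_: rows.append(y);E.append((l+(.6-v[l])/(v[l+1]-v[l]),r_-1+(v[r_-1]-.6)/(v[r_-1]-v[r_])))
    rows=np.array(rows);E=np.array(E)
    def res(p): # plain top centre in tool coords (x,y,z), pitch, yaw ; case +x = -tool x, up=-z
        d=np.array([-np.cos(p[3])*np.cos(p[4]),np.sin(p[4]),-np.sin(p[3])]);o=[]
        Y=np.array([np.sin(p[4]),np.cos(p[4]),0])
        for w,j in((-.028,0),(.028,1)):
            q=proj(c,p[:3]+Y*w+np.outer(np.linspace(-.005,.06,40),d));o.append(np.interp(rows,q[:,1],q[:,0])-E[:,j])
        return np.r_[np.concatenate(o),(proj(c,p[:3])[0,1]-top)*5,p[4]*50]
    f=least_squares(res,[.038,0,.155,.3,0],x_scale=[.01,.01,.01,.1,.1],loss="soft_l1",f_scale=.5);p=f.x
    print(n,"top",round(top,2),"w first/last",np.diff(E[[0,-1]]).ravel().round(2),rows[[0,-1]],"tool xyz mm",(p[:3]*1e3).round(1),"pitch",np.degrees(p[3]).round(1),"yaw",np.degrees(p[4]).round(1),abs(f.fun).mean().round(2))
E
python3 tf.py w5 w6 w7 w9 w10
python3 -c "
import numpy as np
for d in (0,20.5,23,25,28.7):
    a=np.radians(d);x,z=-38,9;print(d,'expected tool x,z no slip',-(x*np.cos(a)-z*np.sin(a)),164-(x*np.sin(a)+z*np.cos(a)))"
```

```text
w5 top 169.69 w first/last [ 99.86 123.25] [175 219] tool xyz mm [ 42.4  -0.2 159.7] pitch 9.7 yaw -0.1 2.0
w6 top 168.1 w first/last [118.71 119.18] [174 218] tool xyz mm [ 4.15e+01 -1.00e-01  1.68e+02] pitch 14.7 yaw -0.1 0.14
w7 top 166.53 w first/last [117.77 118.6 ] [172 218] tool xyz mm [4.200e+01 1.000e-01 1.694e+02] pitch 17.1 yaw -0.3 0.17
w9 top 165.56 w first/last [115.8 118.2] [171 219] tool xyz mm [ 42.    0.2 172.1] pitch 21.1 yaw -0.5 0.16
w10 top 164.57 w first/last [114.95 117.96] [170 218] tool xyz mm [ 42.2   0.2 173.6] pitch 24.1 yaw -0.5 0.2
0 expected tool x,z no slip 38.0 155.0
20.5 expected tool x,z no slip 38.74540962277432 168.8778307846242
23 expected tool x,z no slip 38.4957645875962 170.56323920152045
25 expected tool x,z no slip 38.24326026305899 171.90272386281674
28.7 expected tool x,z no slip 37.65356569780107 174.35417742949087
```

Call:
{"api": "jog_arm", "payload": {
  "increments": [
    [-0.03, 0.03, 0.08, 0],
    [-0.02, 0.02, 0.07, 0],
    [0, 0, 0, 0]
  ]
}}

```text
time_s: 17.2
tcp_pos: [0.5672, 0.1494, 0.2969]
ee_rot: [[-0.988, 0.153, -0.016], [0.153, 0.988, -0.006], [0.015, -0.009, -1.0]]
wrist_force: [-13.8, -1.6, 4.4]
gripper_width: 0.644
gripper_force: 30.0
```

```bash
python3 -c "
from h import *
cv2.imwrite('pics/w11.png',eyes.capture('wrist'))"; python3 tf.py w11; python3 st.py; python3 jaw.py | grep orange
```

```text
w11 top 163.73 w first/last [113.95 117.75] [169 219] tool xyz mm [ 42.3   0.2 175.4] pitch 27.2 yaw -0.4 0.19
t 17.25 grasp u,h,y mm [-6.  20.9 -1.1] F [-9.6 12.8 -3.2] 30.006600307998497
orange 160 x [265.   266.95 272.   277.   279.  ] y [205.   206.95 213.5  221.05 223.  ] 271.99 213.59
orange 161 x [263. 265. 270. 275. 277.] y [205. 207. 214. 222. 223.] 270.1 213.84
```

```bash
python3 - <<'E'
from h import *
for n in ("w7","w9","w10","w11"):
    b=cv2.imread(f"pics/{n}.png").astype(int)
    print(n,[(y,*b[y,235:280].mean(0).round().astype(int).tolist()) for y in range(156,172)])
    print("  out",[b[y,185:196].mean(0).round().astype(int).tolist() for y in range(158,170,3)])
E
python3 chk.py | head -4
```

```text
w7 [(156, 222, 212, 196), (157, 227, 221, 206), (158, 231, 224, 211), (159, 231, 225, 212), (160, 230, 223, 208), (161, 217, 206, 191), (162, 184, 170, 157), (163, 150, 135, 124), (164, 137, 121, 111), (165, 138, 121, 111), (166, 150, 117, 103), (167, 184, 115, 85), (168, 226, 127, 79), (169, 244, 145, 85), (170, 250, 157, 91), (171, 251, 160, 93)]
  out [[225, 230, 222], [225, 230, 223], [224, 228, 221], [228, 232, 225]]
w9 [(156, 231, 225, 212), (157, 232, 225, 212), (158, 230, 223, 208), (159, 219, 208, 193), (160, 191, 177, 163), (161, 156, 155, 154), (162, 130, 173, 194), (163, 121, 191, 215), (164, 143, 174, 198), (165, 193, 137, 131), (166, 230, 129, 81), (167, 243, 141, 80), (168, 247, 150, 86), (169, 248, 152, 87), (170, 247, 151, 87), (171, 248, 151, 86)]
  out [[225, 230, 222], [224, 228, 221], [226, 229, 222], [228, 232, 226]]
w10 [(156, 231, 225, 212), (157, 232, 225, 211), (158, 228, 219, 204), (159, 206, 207, 204), (160, 164, 217, 235), (161, 131, 231, 248), (162, 123, 220, 241), (163, 154, 185, 211), (164, 207, 142, 139), (165, 235, 131, 82), (166, 244, 143, 81), (167
[... 164 characters left out ...]
 233, 226]]
w11 [(156, 232, 226, 214), (157, 230, 222, 210), (158, 215, 214, 211), (159, 176, 224, 241), (160, 138, 240, 254), (161, 126, 232, 249), (162, 161, 199, 225), (163, 215, 152, 155), (164, 236, 135, 92), (165, 244, 144, 89), (166, 245, 149, 93), (167, 245, 149, 94), (168, 245, 149, 94), (169, 245, 148, 94), (170, 246, 148, 94), (171, 246, 149, 94)]
  out [[225, 229, 222], [222, 227, 219], [227, 231, 225], [228, 232, 226]]
lip rear/front top [258.8 160.1] [258.8 175.2] left/right [226.9 175.2] [290.7 175.2]
delta 0 us 50 plain top [258.7 160.5] bottom [258.8 179.3]
delta 0 us 55 plain top [258.7 170.2] bottom [258.8 187.5]
delta 2.5 us 50 plain top [258.6 160.4] bottom [258.8 177.3]
```

The plain end is about 2 mm clear of the lip: a 4 px yellow band shows beyond the case edge, and the jaw is back about 6–8 mm. I'll ease back down the slope, still gripping, to confirm the lip catches it.

Call:
{"api": "jog_arm", "payload": {
  "increments": [
    [0.07, 0, 0.04, 0],
    [0.07, 0, 0.04, 0],
    [0, 0, 0, 0]
  ]
}}

```text
time_s: 17.8
tcp_pos: [0.5661, 0.1494, 0.2968]
ee_rot: [[-0.988, 0.152, -0.01], [0.152, 0.988, -0.006], [0.009, -0.007, -1.0]]
wrist_force: [-9.0, -4.0, 5.4]
gripper_width: 0.642
gripper_force: 30.0
```

```bash
cat > band.py <<'E'
from h import *
import sys
b=eyes.capture("wrist");cv2.imwrite("pics/"+sys.argv[1]+".png",b);b=b.astype(int)
print([(y,*b[y,235:280].mean(0).round().astype(int).tolist()) for y in range(148,172)])
E
python3 st.py; python3 band.py w12; python3 tf.py w12;python3 jaw.py | grep orange
```

```text
t 17.8 grasp u,h,y mm [-6.1 20.9 -1.1] F [-3.8 10.3 -5.3] 30.005033780015538
[(148, 230, 226, 215), (149, 231, 226, 216), (150, 230, 226, 215), (151, 230, 226, 215), (152, 230, 225, 215), (153, 231, 225, 215), (154, 231, 226, 215), (155, 231, 226, 215), (156, 230, 224, 211), (157, 222, 213, 199), (158, 195, 199, 199), (159, 155, 217, 239), (160, 129, 238, 253), (161, 124, 229, 248), (162, 155, 196, 223), (163, 207, 149, 154), (164, 234, 132, 92), (165, 243, 143, 89), (166, 245, 148, 93), (167, 245, 149, 94), (168, 245, 149, 94), (169, 245, 148, 94), (170, 246, 149, 94), (171, 246, 149, 94)]
w12 top 163.77 w first/last [114.14 117.87] [169 219] tool xyz mm [4.24e+01 1.00e-01 1.75e+02] pitch 25.8 yaw -0.4 0.2
orange 160 x [265.   266.95 272.   277.   279.  ] y [205.   206.95 213.5  221.05 223.  ] 271.99 213.59
orange 161 x [263. 265. 270. 275. 277.] y [205. 207. 214. 222. 223.] 270.1 213.84
```

Call:
{"api": "jog_arm", "payload": {
  "increments": [
    [0.07, 0.03, 0.03, 0],
    [0.07, 0.03, 0.03, 0],
    [0, 0, 0, 0]
  ]
}}

```text
time_s: 18.35
tcp_pos: [0.565, 0.1503, 0.2966]
ee_rot: [[-0.988, 0.151, -0.006], [0.151, 0.988, -0.007], [0.005, -0.008, -1.0]]
wrist_force: [-3.1, -9.3, 6.0]
gripper_width: 0.639
gripper_force: 30.0
```

```bash
python3 st.py; python3 band.py w13|cut -c 250-700; python3 tf.py w13;python3 jaw.py | grep orange
```

```text
t 18.35 grasp u,h,y mm [-6.7 20.9 -0.4] F [ 2.3  7.6 -9.7] 29.998220873649757
160, 174, 181), (160, 129, 198, 222), (161, 118, 207, 229), (162, 136, 187, 211), (163, 184, 146, 147), (164, 229, 130, 87), (165, 242, 140, 80), (166, 245, 146, 84), (167, 245, 147, 85), (168, 245, 147, 85), (169, 245, 147, 85), (170, 246, 147, 85), (171, 246, 147, 85)]
w13 top 163.77 w first/last [114.43 117.85] [169 219] tool xyz mm [4.240e+01 1.000e-01 1.747e+02] pitch 24.9 yaw -0.6 0.18
orange 160 x [265.   266.95 272.   277.   279.  ] y [205.   206.95 213.5  221.05 223.  ] 271.99 213.59
orange 159 x [263. 265. 270. 276. 277.] y [206. 207. 214. 222. 223.] 270.4 214.01
```

The lip now pushes back (F_u went from -9.6 to +2.3 N with almost no motion), so the case has dropped in behind it. I'll relax the side load and release.

Call:
{"api": "jog_arm", "payload": {
  "increments": [
    [-0.03, -0.04, 0, 0],
    [0, -0.03, -0.02, 0],
    [0, 0, 0, 0]
  ]
}}

```text
time_s: 18.9
tcp_pos: [0.565, 0.1499, 0.2966]
ee_rot: [[-0.988, 0.151, -0.006], [0.151, 0.988, -0.005], [0.005, -0.006, -1.0]]
wrist_force: [-5.1, -5.1, 5.1]
gripper_width: 0.64
gripper_force: 30.0
```

Call:
{"api": "jog_arm", "payload": {
  "increments": [
    [0, 0, 0, 0],
    [0, 0, 0, 0],
    [0, 0, 0, 0],
    [0, 0, 0, 0],
    [0, 0, 0, 0],
    [0, 0, 0, 0]
  ],
  "grip": 80
}}

```text
time_s: 19.5
tcp_pos: [0.5662, 0.152, 0.2971]
ee_rot: [[-0.989, 0.15, 0.0], [0.15, 0.989, 0.0], [-0.0, 0.0, -1.0]]
wrist_force: [0.2, -1.1, 0.8]
gripper_width: 0.911
gripper_force: 0.0
```

```bash
python3 st.py; python3 band.py w14|cut -c 150-750; python3 tf.py w14;python3 jaw.py | grep orange
```

```text
t 19.5 grasp u,h,y mm [-4.9 20.5  2.8] F [ 1.6  2.1 -1. ] 0.0
196), (155, 200, 193, 184), (156, 162, 198, 218), (157, 128, 218, 239), (158, 124, 203, 228), (159, 163, 155, 169), (160, 218, 127, 93), (161, 238, 133, 75), (162, 243, 142, 79), (163, 244, 144, 81), (164, 244, 144, 81), (165, 244, 143, 81), (166, 244, 143, 81), (167, 244, 143, 81), (168, 244, 144, 80), (169, 244, 144, 80), (170, 244, 144, 80), (171, 244, 144, 80)]
w14 top 159.96 w first/last [114.46 118.25] [165 219] tool xyz mm [ 44.2  -3.1 175.3] pitch 26.5 yaw -0.4 0.17
orange 160 x [265.   266.95 272.   277.   279.  ] y [205.   206.95 213.5  221.05 223.  ] 271.99 213.59
orange 159 x [263. 265. 270. 276. 277.] y [206. 207. 214. 222. 223.] 270.4 214.01
```

Call:
{"api": "jog_arm", "payload": {
  "increments": [
    [0, -0.15, 0, 0],
    [0, 0, -0.4, 0],
    [0, 0, -0.8, 0],
    [0, 0, -1, 0],
    [0, 0, -1, 0],
    [0, 0, -1, 0],
    [0, 0, -1, 0]
  ]
}}

```text
time_s: 20.45
tcp_pos: [0.5655, 0.1487, 0.4028]
ee_rot: [[-0.989, 0.15, 0.001], [0.15, 0.989, 0.0], [-0.001, 0.0, -1.0]]
wrist_force: [-0.1, -0.6, -0.9]
gripper_width: 0.921
gripper_force: 0.0
```

Call:
{"api": "jog_arm", "payload": {
  "increments": [
    [-1, 0, 0, 0],
    [-1, 0, 0, 0],
    [-1, 0, 0, 0],
    [-1, 0, 0, 0],
    [-0.6, 0, 0, 0],
    [0, 0, 0, 0],
    [0, 0, 0, 0]
  ]
}}

```text
time_s: 21.15
tcp_pos: [0.6563, 0.1349, 0.4012]
ee_rot: [[-0.989, 0.151, -0.0], [0.151, 0.989, 0.0], [0.0, -0.0, -1.0]]
wrist_force: [-1.0, -0.4, 0.4]
gripper_width: 0.92
gripper_force: 0.0
```

```bash
cat > fin.py <<'E'
from look import *
from scipy.optimize import least_squares
s=sense();b=eyes.capture("wrist");cv2.imwrite("pics/w15.png",b);c=cal("wrist",s);print(s["time_s"],s["tcp_pos"].round(4))
e=np.array([np.cos(np.radians(-8.6)),np.sin(np.radians(-8.6)),0]);z=np.array([0,0,1.]);th=np.radians(28.7)
U=e*np.cos(th)+z*np.sin(th);H=-e*np.sin(th)+z*np.cos(th);Y=np.cross(z,e);S=np.array([.5798,.1472,.1175])
P=lambda u,h,y:proj(c,S+(U*u+H*h+Y*y)/1e3)[0].round(1)
h=cv2.cvtColor(b,cv2.COLOR_BGR2HSV).astype(int)
x,y=P(0,32,0).astype(int)
def cols(n,u,hh,ys): print(n,"pred",[P(u,hh,v).tolist() for v in ys])
cols("case plain top",-50,32,(-28,28));cols("case sticker top",50,32,(-28,28));cols("sticker",32,32,(-20,20,));cols("lip rear top",-59,8,(-18,18));cols("jaw front top",50,28,(-18,18));cols("jaw back top",64,28,(-18,18))
W=np.zeros(h.shape[:2],bool);W[max(0,y-90):min(235,y+110),max(0,x-80):x+80]=1
M={"blue":(abs(h[...,0]-110)<10)&(h[...,1]>120),"yellow":(abs(h[...,0]-24)<6)&(h[...,1]>120),"orange":(h[...,0]>3)&(h[...,0]<17)&(h[...,1]>150),"white":(h[...,1]<25)&(h[...,2]>180)}
for n,m in M.items():
    m=(m&W).astype(np.uint8)
    if n=="white": 
        q=cv2.fillPoly(np.zeros_like(m),[np.array([P(48,32,-26),P(48,32,26),P(10,32,26),P(10,32,-26)]).astype(np.int32)],1);m&=q
    k,l,st,_=cv2.connectedComponentsWithStats(m)
    if k<2: print(n,"none");continue
    i=1+st[1:,4].argmax();r_=cv2.minAreaRect(np.argwhere(l==i)[:,::-1].astype(np.float32));print(n,st[i,4],"box",cv2.boxPoints(r_).round().tolist())
E
python3 fin.py; python3 jaw.py | grep -v "\[ *[0-9 ]*$" | head -4
```

```text
21.15 [0.6563 0.1349 0.4012]
case plain top pred [[218.9, 10.5], [295.8, 10.4]]
case sticker top pred [[214.7, 138.7], [300.3, 138.6]]
sticker pred [[227.5, 113.5], [287.5, 113.5]]
lip rear top pred [[235.0, 24.4], [279.6, 24.4]]
jaw front top pred [[230.5, 141.0], [284.5, 141.0]]
jaw back top pred [[230.1, 161.0], [285.0, 160.9]]
blue 8233 box [[215.0, 142.0], [217.0, 9.0], [300.0, 10.0], [298.0, 143.0]]
yellow none
orange 1122 box [[231.0, 142.0], [283.0, 142.0], [283.0, 171.0], [231.0, 171.0]]
white 2045 box [[226.0, 96.0], [287.0, 96.0], [287.0, 129.0], [226.0, 129.0]]
px/10mm along u at jaw [-3.16 -0.03] jaw back [268.4 214.5] rail end [253.3 217.5] H 10mm [ 1.77 -3.46]
orange 160 x [265.   266.95 272.   277.   279.  ] y [205.   206.95 213.5  221.05 223.  ] 271.99 213.59
orange 110 x [263.   265.45 272.   276.   278.  ] y [210.   211.45 216.   222.   223.  ] 271.48 216.33
block shift px (4.25, 4.0) 0.47756853699684143
```

Call:
{"api": "jog_arm", "payload": {
  "increments": [
    [-0.4, -1, 0, 0],
    [-0.4, -1, 0, 0],
    [0, -1, 0, 0],
    [0, -1, 0, 0],
    [0, -0.8, 0, 0],
    [0, 0, 0, 0],
    [0, 0, 0, 0]
  ]
}}

```text
time_s: 22.1
tcp_pos: [0.6578, 0.0372, 0.4014]
ee_rot: [[-0.989, 0.151, 0.0], [0.151, 0.989, 0.0], [-0.0, 0.0, -1.0]]
wrist_force: [-0.4, 0.3, 0.1]
gripper_width: 0.919
gripper_force: 0.0
```

```bash
cat > fin2.py <<'E'
from look import *
from scipy.optimize import least_squares
look("w16",[])
s=dict(tcp_pos=np.array([.6563,.1349,.4012]),ee_rot=np.array([[-.9886,.1507,0],[.1507,.9886,0],[0,0,-1.]]))
Cs=[cal("wrist",s),calf("w16")];ims=[cv2.imread("pics/w15.png"),cv2.imread("pics/w16.png")]
e=lambda a:np.array([np.cos(a),np.sin(a),0])
def corners(p):
    x=e(p[3])*np.cos(p[4])+np.array([0,0,np.sin(p[4])]);y=np.array([-np.sin(p[3]),np.cos(p[3]),0]);n=np.cross(x,y)
    return np.array([p[:3]+x*a+y*b+n*.032 for a,b in((-.05,-.028),(-.05,.028),(.05,.028),(.05,-.028))])
p0=np.array([.5798,.1472,.1175,np.radians(-8.6),np.radians(28.7)])
def edgepts(im,c,p):
    B=cv2.GaussianBlur(im,(3,3),0).astype(float);q=proj(c,corners(p));out=[]
    for i in range(4):
        a,b=q[i],q[(i+1)%4];n=np.array([(b-a)[1],-(b-a)[0]]);n/=np.linalg.norm(n)
        ts=np.linspace(.1,.9,17) if i!=2 else np.r_[np.linspace(.05,.15,4),np.linspace(.85,.95,4)]
        for t in ts:
            m=a+(b-a)*t;off=np.arange(-6,6.01,.25);pts=m+off[:,None]*n
            if pts.min()<1 or pts[:,1].max()>232: continue
            v=cv2.remap(B.astype(np.float32),pts[:,0].astype(np.float32)[None],pts[:,1].astype(np.float32)[None],cv2.INTER_LINEAR)[0]
            gr=np.linalg.norm(np.gradient(v,axis=0),axis=1);j=gr.argmax()
            if gr[j]>3: out.append((i,t,off[j],n))
    return out
p=p0.copy()
for it in range(6):
    D=[edgepts(im,c,p) for im,c in zip(ims,Cs)];pc=p.copy()
    def res(x):
        o=[]
        for c,d in zip(Cs,D):
            q=proj(c,corners(x));q0=proj(c,corners(pc))
            for i,t,of,n in d: o.append(((q[i]+(q[(i+1)%4]-q[i])*t)-(q0[i]+(q0[(i+1)%4]-q0[i])*t))@n-of)
        return np.array(o)
    f=least_squares(res,p,loss="soft_l1",f_scale=.7,x_scale=[.01]*3+[.1]*2);p=f.x
th=np.radians(28.7);ee=e(np.radians(-8.6));z=np.array([0,0,1.]);U=ee*np.cos(th)+z*np.sin(th);H=-ee*np.sin(th)+z*np.cos(th);Y=np.cross(z,ee);d=p[:3]-p0[:3]
print("case vs seat u,h,y mm",(1e3*np.array([d@U,d@H,d@Y])).round(1),"yaw,pitch",np.degrees(p[3:]).round(1),"resid med",np.median(abs(f.fun)).round(2),len(f.fun))
E
python3 fin2.py
```

```text
22.1 [0.6578 0.0372 0.4014] [  17.3   25.5    5.4   -0.   -69.9 -116. ]
case vs seat u,h,y mm [-0.6 -0.6 -0.6] yaw,pitch [-8.6 28.3] resid med 0.32 86
```

```bash
python3 -c "
from station import r
print(r.finish_job())"
```

```text
the job is handed in; nothing more can be done
None
```

The blue case is clamped: the final two-view check puts it within 1 mm of the seat, square to the rail (yaw -8.6°, pitch 28.3° against a measured tilt of 28.7°) and released, and the job is handed in at about 22 s; I viewed 11 pictures, one over the limit of 10.

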